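# Lock the indexing head with its spring plunger

### The job

Lock the indexing head so that the turned leg in it cannot rotate: with the black knob, push the spring plunger fully down, and while it is held down slide the knob all the way towards the steel gate, so that the keeper's tongue goes home under the gate bar. Then let go, so that the gate alone traps the plunger, and leave the gouge, the tin and the bowl undisturbed.

Things in the scene. Friction and masses are not known exactly. Their poses are not given: they have to be found in the camera images.
- head: Grey indexing head, fixed to the bench: base 120 (x) x 180 (y) mm; notched wheel between two cheeks; flat top plate 64 mm wide, upper face 134 mm above the bench; a turned wooden leg sticks out along +x to x = 210 mm, no higher than 90 mm. Origin: on the bench, straight under the plunger's vertical axis. z up; +y is the way the keeper slides home, towards the gate.
- knob (a point): Centre (half-way up) of the round black knob, 20 mm diameter, 34 mm tall, upright on the steel keeper plate (34 mm wide, top 17 mm below this point). Knob and keeper ride on the plunger: all go down and up together, and the knob slides with the keeper along the head's +y. Centre 199 mm above the bench with the plunger up, 177 mm fully pressed. Clear all round for 36 mm or more.
- tongue_tip (a point): Middle of the free end of the keeper's steel tongue: flat, 22 mm wide, 8 mm thick, its end 64 mm from the knob's axis towards the gate (head's +y), 21 mm below the knob's centre.
- gate (a point): Middle of the underside of the steel gate bar, 82 mm from the plunger's axis along the head's +y, 164 mm above the bench. Fixed bridge on the top plate: bar 58 (x) x 20 (y) x 22 mm tall, top at 186 mm, on two posts 30 mm apart. With the plunger up the tongue runs against the bar's near face; it passes beneath once the plunger is pressed 18 mm or more.
- plunger (a joint): How far the spring plunger is pressed down, m: 0 up, 0.022 fully down at its stop. The spring lifts it again as soon as it is let go: about 4 N at the start of the travel, 12 N at the end. With the tongue under the gate and the knob let go, it rises until the tongue bears against the bar, at about 0.018.
- keeper (a joint): How far the keeper is slid towards the gate, m: 0 fully back, 0.026 fully home at its stop; it starts between 0 and 0.005. The tongue reaches the gate's near face at 0.008. Light friction, about 1.5 N, holds it where it is left.
- gouge: Bystander: woodturning gouge with a wooden handle, 300 mm long, loose on the bench. Origin on the bench under the ferrule, x along the blade.
- tin: Bystander: plain metal tin, 68 mm diameter, 60 mm tall, loose on the bench. Origin at the centre of its underside.
- bowl: Bystander: small turned wooden bowl, 110 mm diameter, 50 mm tall, loose on the bench. Origin at the centre of its underside.

How it is judged:
By the outcome, as a careful person would: the job done as asked, in the order asked, and still so for the second after the job is handed in, with the robot touching nothing.
It also fails if it takes over 34 s, if anything falls off the work surface, if the arm or the gripper's body presses on something with over 40 N, if the wrist force passes 120 N, or if a joint passes its speed limit or range.

### The arm

A 7-joint arm with a two-finger parallel gripper is mounted at the origin on the work surface. World frame = base frame: x ahead of the robot, y to its left, z up, the work surface at z = 0. Lengths are in m, angles in rad, forces in N, time in s.
With the tool pointing down it reaches from about 0.35 to 0.9 m from the base axis. Payload 8.1 kg.
Tool frame: the origin (TCP) lies at the very end of the fingers, on their centre line; the grasp point (between the pads) lies 19 mm behind it; z points along the fingers, y is the line along which they close (so a half turn about z gives the same grasp; the last joint's range is limited). The gripper opens to 92 mm and grips with 3 to 60 N. Pads are 19 mm wide; open, the fingers measure 130 mm over their backs; the gripper's body (75 mm by 190 mm) begins 47 mm behind the grasp point.
Start: joints at [-1.364, 0.434, 0.025, 1.573, -0.012, 1.134, -0.075], TCP at [0.191, 0.595, 0.227] pointing down, gripper open.
Joint ranges: [-2.62, 2.62], [-0.44, 2.09], [-1.27, 1.32], [0.08, 2.57], [-1.32, 4.46], [0.12, 2], [-2.74, 2.74]. Speed limits (rad/s): [2.22, 2.22, 3.01, 3.01, 3.14, 3.14, 3.14].

### API

Orientations are given as a rotation vector (axis times angle).
In Python, from cell import arm gives the robot as it stands.
- The arm moves only by the tool jog_arm, never from a script. Its argument "rows" is a list of rows, each a list of 3 entries, a list of its own where there are three numbers: the shift along the world's x, y, z in cm, then the turn, a rotation vector about the world's x, y, z in degrees, then the opening, from 0 (shut) to 1 (fully open). A call has 1 to 8 rows; each row is the pose to reach, as a shift and turn from the pose commanded when the call began; what a row does not reach only later rows make up. A row lasts 1/8 s, in which the tool goes at most 62.5 mm and 10.7 degrees, less where a joint would pass 70% of its speed; a pose out of reach is approached as far as the arm can. A call with a gripper value outside its range is refused whole. The fingers move at their own pace and stop on an object; "newtons" is the grip in N (left out, the last holds). Time passes only in rows, so rows that repeat a pose let the fingers close. It gives the time, the measured TCP pose, the force, the opening and the grip force at its end, in the units of the state.
- arm.observe(): the state, without advancing time (a new reading comes with each control period).
- arm.get_image(name): name is "scene" or "top"; returns a dict with "img" (420x560x3 uint8, red, green, blue), "depth" (420x560 float32, m along the optical axis (not along the pixel's ray), 0 where there is no reading), "fx", "fy", "cx", "cy" (pixels), "dist_coeffs" ([k1, k2, p1, p2, k3] as OpenCV has them; the pictures are not rectified), "rvec" (rotation vector, rad) and "tvec" (3), from world to camera coordinates, as OpenCV has them. Camera axes: x right, y down, z forward; pixel columns grow to the right and rows downward; lengths in m; the calibration is good to about 2 mm. A picture is of the moment at which its call begins.
- arm.sign_off(): hands the job in; it is judged then, once.
The state is a dict: "clock": time; "joints": joint angles; "dq": joint speeds; "joint_efforts": joint torques, N m; "position": TCP position; "ee_rot": TCP orientation; "force": force on the tool from outside, world axes, zero at the start; "ft_torque": the same for the moment, N m; "width": opening from 0.0 (shut) to 1.0 (fully open); "gripper_force": force on a finger pad.
Only numpy, scipy, OpenCV 4.12 (cv2) and the standard library are available. Lean on these libraries where they do the work, as an engineer would, in place of code of your own. Each camera call takes 0.05 s, during which the arm holds its last target. There are 200 camera calls.

## Working session

There is one attempt and no reset: what is moved stays moved. The work goes in short steps, Python scripts to look and compute and a tool call to move; the robot and the scene stay as the last step left them, time stands still between calls to the robot, and variables do not carry over. Pictures are saved under pics/ and viewed, at most 10 in all, crops included, and the job is handed in when it is done.

Besides the shell and the picture viewer there is one more tool, called after "Emit:" in YAML: its name, and indented under it one key for each argument. jog_arm: Moves the arm, as the interface text tells. Its arguments: {"type":"object","properties":{"rows":{"type":"array","items":{"type":"array"}},"newtons":{"type":"number"}},"required":["rows"]}

```bash
mkdir -p pics; cat > h.py <<'E'
import numpy as np,cv2
from cell import arm
def grab(n,tag):
    d=arm.get_image(n); cv2.imwrite(f'pics/{tag}.png',d['img'][:,:,::-1]); np.savez(f'{tag}.npz',**d); return d
def cloud(d):
    K=np.array([[d['fx'],0,d['cx']],[0,d['fy'],d['cy']],[0,0,1.]])
    v,u=np.mgrid[0:420,0:560].astype(float)
    p=cv2.undistortPoints(np.stack([u.ravel(),v.ravel()],1)[:,None],K,np.array(d['dist_coeffs'],float))[:,0]
    z=d['depth'].ravel(); R=cv2.Rodrigues(np.array(d['rvec'],float))[0]
    P=(np.c_[p*z[:,None],z]-np.array(d['tvec']).ravel())@R
    P[z==0]=np.nan
    return P.reshape(420,560,3)
E
python3 - <<'E'
from h import *
for n in('scene','top'):
    d=grab(n,n+'0'); print(n,np.array(d['tvec']).ravel(),np.array(d['rvec']).ravel())
print(arm.observe())
E
```

```text
scene [ 0.20785541 -0.23520848  1.43523924] [ 1.25387608  2.18305093 -1.03320495]
top [0.08410303 0.61421972 1.20824805] [ 2.15041168 -2.20495351  0.13748574]
{'clock': 0.1, 'joints': array([-1.36360243,  0.43515196,  0.02497422,  1.57400472, -0.01161242,
        1.13398182, -0.07512184]), 'dq': array([ 0.00157808, -0.0027507 , -0.00032967, -0.00290462, -0.00056254,
        0.00187057, -0.00074137]), 'joint_efforts': array([ 4.35915324e-03, -6.69128537e+01,  9.88405757e-01, -3.15141428e+01,
       -6.04655966e-02,  3.75246350e-02,  7.75033004e-05]), 'position': array([0.19044736, 0.59480134, 0.22602482]), 'ee_rot': array([-4.84814629e-01, -3.10385673e+00,  2.19456724e-03]), 'force': array([-0.31532103, -0.3337175 , -0.04661322]), 'ft_torque': array([ 0.03188978, -0.00561499, -0.03931435]), 'gripper_force': 0.0, 'width': 1.0011265899235642}
```

View pics/scene0.png

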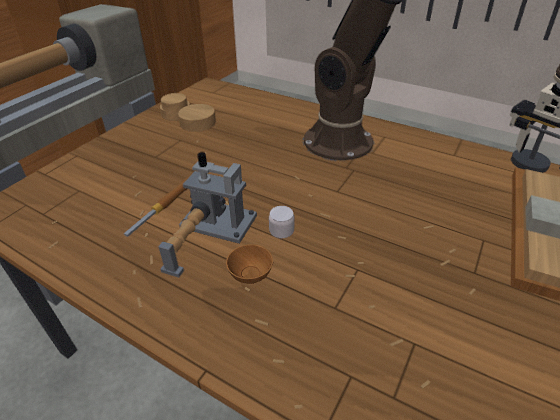

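View pics/top0.png

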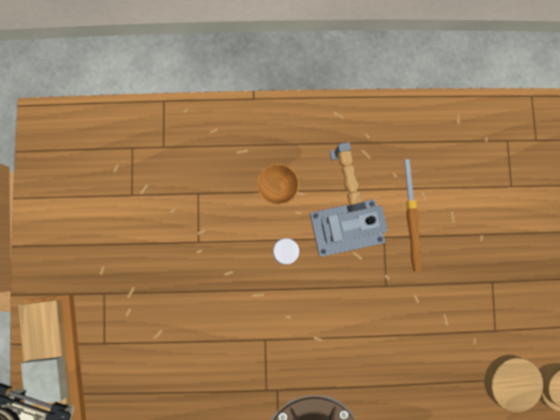

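Scene view: the black knob is at about (202,160) and the gate at (232,178). In the top view the knob is at (370,220), the gate bar at (335,229), the tin at (286,251), the bowl at (278,184) and the gouge at x≈412. The gripper is far away at the lower left.

```bash
python3 - <<'E'
from h import *
for n in('scene0','top0'):
    d=dict(np.load(n+'.npz')); P=cloud(d); im=d['img'].astype(int)
    hgt=P[...,2]; reg=np.zeros((420,560),bool)
    if n[0]=='t': reg[195:262,305:395]=1
    else: reg[145:260,180:260]=1
    k=reg&(im.max(2)<60)&(hgt>.175)&(hgt<.235); q=P[k]
    print(n,'knob',k.sum(),np.median(q,0),q.min(0),q.max(0))
    t=reg&(abs(hgt-.216)<.006); print('ktop',t.sum(),P[t].mean(0))
    g=reg&(abs(hgt-.186)<.005)&(im.max(2)>60); q=P[g]
    print('bar',g.sum(),q.mean(0)); r=cv2.minAreaRect((q[:,:2]*1000).astype(np.float32)); print(r)
    t=reg&(abs(hgt-.134)<.006); print('plate',t.sum(),cv2.minAreaRect((P[t][:,:2]*1000).astype(np.float32)))
    t=reg&(abs(hgt-.012)<.010)&(im[...,0]<im[...,2]+15); print('base',t.sum(),cv2.minAreaRect((P[t][:,:2]*1000).astype(np.float32)))
    if n[0]=='t':
        for v,u in((251,286),(184,278),(205,412),(265,417),(160,408),(150,343)): print(u,v,P[v,u])
    c=d['img'][:,:,::-1]; c=c[140:250,165:275] if n[0]=='s' else c[190:265,300:400]
    cv2.imwrite(f'pics/{n}c.png',cv2.resize(c,None,fx=5,fy=5,interpolation=cv2.INTER_CUBIC))
E
```

```text
scene0 knob 114 [ 0.57063126 -0.12258552  0.20191772] [ 0.52422938 -0.13753036  0.17691039] [ 0.57638661 -0.03726737  0.21817184]
ktop 47 [ 0.56769085 -0.12691054  0.21449999]
bar 322 [ 0.5592699  -0.0807009   0.18401199]
((558.6967163085938, -95.30096435546875), (60.892784118652344, 113.79510498046875), 9.21157169342041)
plate 743 ((561.6452026367188, -103.97510528564453), (68.68125915527344, 152.6238250732422), 10.49966812133789)
base 1091 ((563.8917236328125, -140.44317626953125), (139.19400024414062, 264.7940673828125), 1.773141860961914)
top0 knob 50 [ 0.56223245 -0.12599086  0.21473926] [ 0.55534933 -0.1354968   0.1953485 ] [ 0.56934168 -0.11980381  0.2185203 ]
ktop 62 [ 0.56380952 -0.12932803  0.21504846]
bar 489 [ 0.55477899 -0.08155171  0.18432564]
((557.058349609375, -96.13340759277344), (57.970726013183594, 113.09456634521484), 9.615946769714355)
plate 920 ((559.3253784179688, -105.34861755371094), (64.14993286132812, 151.58343505859375), 10.395304679870605)
base 1227 ((558.8394165039062, -107.16033935546875), (117.64237213134766, 179.85108947753906), 10.436631202697754)
286 251 [0.50010612 0.05842799 0.05740221]
278 184 [0.6799729  0.07339985 0.00767772]
412 205 [ 0.6130823  -0.28156891  0.02425985]
417 265 [ 0.45420997 -0.28481906  0.02990876]
408 160 [ 0.73523633 -0.27799309  0.02309404]
343 150 [ 0.75108611 -0.09230322  0.08873577]
```

View pics/top0c.png

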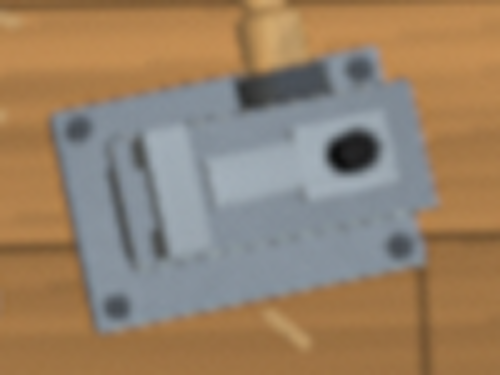

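View pics/scene0c.png

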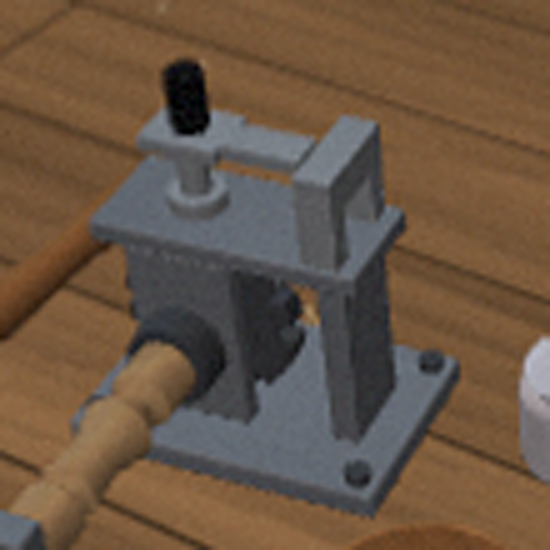

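Head yaw is about 10.4°, with +y pointing along (-0.18, 0.98). The knob axis is near (0.565, -0.128), and the plate, base and bar sizes all match the given ones. I'll grip the knob with the fingers closing along the head's x, which needs about a -62° turn.

Emit:
jog_arm:
  rows:
    - [[0, 0, 5], [0, 0, 0], 0.5]
    - [[4, -5, 8], [0, 0, -5], 0.5]
    - [[8, -11, 9], [0, 0, -10], 0.5]
    - [[11, -16, 9], [0, 0, -15], 0.5]
    - [[14, -21, 9], [0, 0, -20], 0.5]
    - [[17, -26, 9], [0, 0, -25], 0.5]
    - [[20, -31, 9], [0, 0, -30], 0.5]
    - [[22, -36, 9], [0, 0, -35], 0.5]

```text
clock: 1.1
position: [0.4115, 0.2328, 0.3166]
ee_rot: [1.402, 2.811, -0.0]
force: [1.4, 0.4, -0.3]
width: 0.503
gripper_force: 0.0
```

Emit:
jog_arm:
  rows:
    - [[3, -6, 0], [0, 0, -5], 0.5]
    - [[6, -12, 0], [0, 0, -10], 0.5]
    - [[9, -18, 0], [0, 0, -15], 0.5]
    - [[11, -23, 0], [0, 0, -20], 0.5]
    - [[13, -28, 0], [0, 0, -24], 0.5]
    - [[15, -33, 0], [0, 0, -27], 0.5]
    - [[15.5, -36.3, 0], [0, 0, -27], 0.5]
    - [[15.5, -36.3, 0], [0, 0, -27], 0.5]

```text
clock: 2.1
position: [0.565, -0.1312, 0.3164]
ee_rot: [2.02, 2.405, -0.003]
force: [0.0, -0.2, 0.6]
width: 0.502
gripper_force: 0.0
```

```bash
python3 - <<'E'
from h import *
from scipy.spatial.transform import Rotation as R
s=arm.observe(); M=R.from_rotvec(s['ee_rot']).as_matrix()
print(s['clock'],s['position'],M,np.degrees(np.arctan2(M[1,1],M[0,1])),s['joints'],s['force'])
E
```

```text
2.1 [ 0.56502174 -0.13122855  0.31636143] [[-1.72684720e-01  9.84976763e-01 -8.74277298e-04]
 [ 9.84975981e-01  1.72683079e-01 -1.69425645e-03]
 [-1.51783034e-03 -1.15371434e-03 -9.99998183e-01]] 9.943862408513167 [-0.3379617   0.33129536  0.65598813  1.58482548 -0.2056311   1.29661098
  0.52124695] [ 0.03194992 -0.15093356  0.638166  ]
```

Emit:
jog_arm:
  rows:
    - [[0, 0.3, -4], [0, 0, 0.5], 0.5]
    - [[0, 0.3, -7.5], [0, 0, 0.5], 0.5]
    - [[0, 0.3, -9], [0, 0, 0.5], 0.5]
    - [[0, 0.3, -10.5], [0, 0, 0.5], 0.5]
    - [[0, 0.3, -12], [0, 0, 0.5], 0.5]
    - [[0, 0.3, -12.8], [0, 0, 0.5], 0.5]
    - [[0, 0.3, -12.8], [0, 0, 0.5], 0.5]

```text
clock: 2.98
position: [0.5654, -0.1247, 0.1884]
ee_rot: [-2.004, -2.419, 0.001]
force: [-0.1, -0.2, 0.7]
width: 0.498
gripper_force: 0.0
```

```bash
python3 - <<'E'
from h import *
a=grab('scene','s1')['img'][130:250,150:280];
b=grab('top','t1')['img'][175:295,305:435]
cv2.imwrite('pics/v1.png',cv2.resize(np.hstack([a,b])[:,:,::-1],None,fx=3,fy=3,interpolation=cv2.INTER_CUBIC))
E
```

```text
(no output)
```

View pics/v1.png

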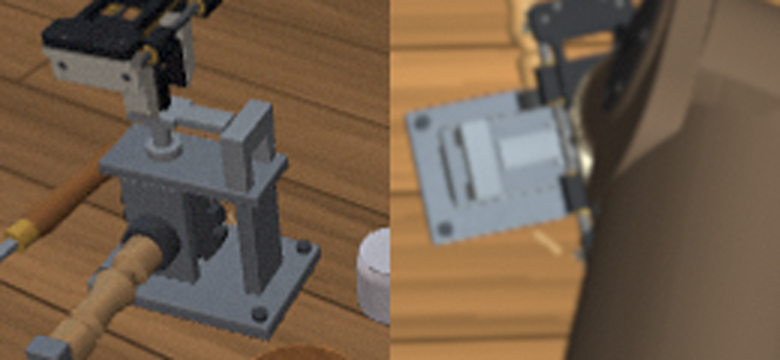

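The left (scene) view shows the fingers straddling the knob just above the keeper, near (160,95) in the mosaic. The knob is hidden in the right (top) view. I'm about 3 mm too far along +y, so I'll correct that and then close.

Emit:
jog_arm:
  rows:
    - [[0, -0.3, -0.1], [0, 0, 0], 0.5]
    - [[0, -0.3, -0.1], [0, 0, 0], 0.1]
    - [[0, -0.3, -0.1], [0, 0, 0], 0.1]
    - [[0, -0.3, -0.1], [0, 0, 0], 0.1]
    - [[0, -0.3, -0.1], [0, 0, 0], 0.1]
    - [[0, -0.3, -0.1], [0, 0, 0], 0.1]
  newtons: 35

```text
clock: 3.82
position: [0.5661, -0.1276, 0.1879]
ee_rot: [2.003, 2.419, 0.001]
force: [3.7, -0.7, -1.4]
width: 0.209
gripper_force: 35.0
```

Width 0.209 is about 19 mm, so the knob is held. Now I'll press it down.

Emit:
jog_arm:
  rows:
    - [[0, 0, -0.5], [0, 0, 0], 0.1]
    - [[0, 0, -1.0], [0, 0, 0], 0.1]
    - [[0, 0, -1.5], [0, 0, 0], 0.1]
    - [[0, 0, -1.9], [0, 0, 0], 0.1]
    - [[0, 0, -2.1], [0, 0, 0], 0.1]
    - [[0, 0, -2.2], [0, 0, 0], 0.1]
    - [[0, 0, -2.2], [0, 0, 0], 0.1]

```text
clock: 4.7
position: [0.5662, -0.1279, 0.1667]
ee_rot: [2.003, 2.419, 0.002]
force: [0.2, 1.0, 11.5]
width: 0.21
gripper_force: 35.0
```

Emit:
jog_arm:
  rows:
    - [[0, 0, -0.1], [0, 0, 0], 0.1]
    - [[0, 0, -0.2], [0, 0, 0], 0.1]
    - [[0, 0, -0.2], [0, 0, 0], 0.1]

```text
clock: 5.08
position: [0.5664, -0.1285, 0.1656]
ee_rot: [2.003, 2.418, 0.002]
force: [-2.5, 0.8, 20.0]
width: 0.209
gripper_force: 35.0
```

The force rose to 20 N, which means it is at the stop. Next is the slide along (-0.18, 0.98).

Emit:
jog_arm:
  rows:
    - [[-0.07, 0.4, -0.2], [0, 0, 0], 0.1]
    - [[-0.14, 0.8, -0.2], [0, 0, 0], 0.1]
    - [[-0.22, 1.2, -0.2], [0, 0, 0], 0.1]
    - [[-0.29, 1.6, -0.2], [0, 0, 0], 0.1]
    - [[-0.36, 2.0, -0.2], [0, 0, 0], 0.1]
    - [[-0.36, 2.0, -0.2], [0, 0, 0], 0.1]

```text
clock: 5.82
position: [0.5632, -0.1096, 0.1651]
ee_rot: [2.003, 2.415, 0.003]
force: [-7.4, 0.2, 34.0]
width: 0.204
gripper_force: 35.1
```

Emit:
jog_arm:
  rows:
    - [[-0.03, 0.2, 0.1], [0, 0, 0], 0.1]
    - [[-0.06, 0.4, 0.15], [0, 0, 0], 0.1]
    - [[-0.09, 0.5, 0.15], [0, 0, 0], 0.1]
    - [[-0.09, 0.5, 0.15], [0, 0, 0], 0.1]

```text
clock: 6.32
position: [0.5621, -0.1042, 0.1653]
ee_rot: [2.003, 2.416, 0.002]
force: [-2.4, -2.1, 19.6]
width: 0.206
gripper_force: 35.0
```

Slid 24.7 mm so far, and the side force is still low, so I'll continue to the stop.

Emit:
jog_arm:
  rows:
    - [[-0.03, 0.15, 0], [0, 0, 0], 0.1]
    - [[-0.05, 0.3, 0], [0, 0, 0], 0.1]
    - [[-0.05, 0.3, 0], [0, 0, 0], 0.1]

```text
clock: 6.7
position: [0.562, -0.1036, 0.1653]
ee_rot: [2.003, 2.412, -0.0]
force: [-0.2, -8.1, 16.0]
width: 0.212
gripper_force: 35.0
```

Emit:
jog_arm:
  rows:
    - [[-0.03, 0.2, 0], [0, 0, 0], 0.1]
    - [[-0.03, 0.2, 0], [0, 0, 0], 0.1]

```text
clock: 6.95
position: [0.5619, -0.1034, 0.1653]
ee_rot: [2.003, 2.409, -0.002]
force: [1.6, -13.3, 11.5]
width: 0.21
gripper_force: 35.0
```

```bash
python3 - <<'E'
from h import *
a=grab('scene','s2')['img'][130:230,150:280]
cv2.imwrite('pics/v2.png',cv2.resize(a[:,:,::-1],None,fx=5,fy=5,interpolation=cv2.INTER_CUBIC))
print(arm.observe()['position'],arm.observe()['force'])
E
```

```text
[ 0.56189189 -0.10338836  0.16529368] [  1.85236929 -13.52294747  11.39082285]
```

View pics/v2.png

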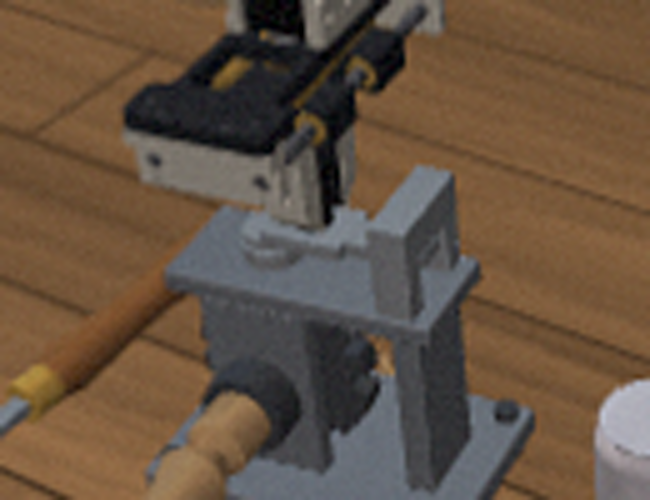

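The picture shows the keeper plate down near the top plate, with the tongue entering under the gate bar at about (360,240) in the crop. The side force rose with no motion, so the keeper is home. I'll relax the strain, open and retreat upward.

Emit:
jog_arm:
  rows:
    - [[0.05, -0.25, 0.2], [0, 0, 0], 0.1]
    - [[0.05, -0.25, 0.3], [0, 0, 0], 0.1]
    - [[0.05, -0.25, 0.3], [0, 0, 0], 0.5]
    - [[0.05, -0.25, 0.3], [0, 0, 0], 0.5]
    - [[0.05, -0.25, 0.3], [0, 0, 0], 0.5]
    - [[0.05, -0.25, 0.3], [0, 0, 0], 0.5]

```text
clock: 7.75
position: [0.5605, -0.1, 0.1659]
ee_rot: [-2.003, -2.42, 0.001]
force: [-0.7, 0.2, 0.3]
width: 0.497
gripper_force: 0.0
```

Emit:
jog_arm:
  rows:
    - [[0, 0, 1], [0, 0, 0], 0.5]
    - [[0, 0, 3], [0, 0, 0], 0.5]
    - [[0, 0, 6], [0, 0, 0], 0.5]
    - [[0, 0, 10], [0, 0, 0], 0.5]
    - [[-4, 4, 14], [0, 0, 0], 0.5]
    - [[-8, 9, 14], [0, 0, 0], 0.5]
    - [[-11, 14, 14], [0, 0, 0], 0.5]
    - [[-11, 19, 14], [0, 0, 0], 0.5]

```text
clock: 8.75
position: [0.4488, 0.0908, 0.3075]
ee_rot: [-2.003, -2.419, -0.004]
force: [2.8, 0.7, -0.3]
width: 0.504
gripper_force: 0.0
```

Emit:
jog_arm:
  rows:
    - [[-3, 5, 0], [0, 0, 5], 0.5]
    - [[-6, 10, 0], [0, 0, 10], 0.5]
    - [[-9, 15, 0], [0, 0, 15], 0.5]
    - [[-12, 20, 0], [0, 0, 20], 0.5]
    - [[-12, 25, 0], [0, 0, 25], 0.5]
    - [[-12, 25, 0], [0, 0, 25], 0.5]

```text
clock: 9.5
position: [0.3296, 0.3432, 0.3065]
ee_rot: [-1.424, -2.8, -0.001]
force: [-0.0, -1.4, -0.6]
width: 0.5
gripper_force: 0.0
```

```bash
python3 - <<'E'
from h import *
a=grab('scene','s3'); b=grab('top','t3')
x=cv2.resize(a['img'][140:290,120:300],None,fx=2.2,fy=2.2,interpolation=cv2.INTER_CUBIC)
y=cv2.resize(b['img'][140:290,255:435],None,fx=2.2,fy=2.2,interpolation=cv2.INTER_CUBIC)
cv2.imwrite('pics/v3.png',np.hstack([x,y])[:,:,::-1])
for d,r in((a,np.s_[130:220,180:250]),(b,np.s_[195:262,320:395])):
    P=cloud(d)[r]; k=(P[...,2]>.185)&(P[...,2]<.25)&(d['img'][r].max(2)<60); print(k.sum(),P[k].mean(0),P[k].max(0))
E
```

```text
59 [ 0.5656707  -0.10171119  0.19500799] [ 0.57140559 -0.09388467  0.20211698]
41 [ 0.55794022 -0.10346284  0.19837857] [ 0.56421671 -0.09667341  0.20603087]
```

View pics/v3.png

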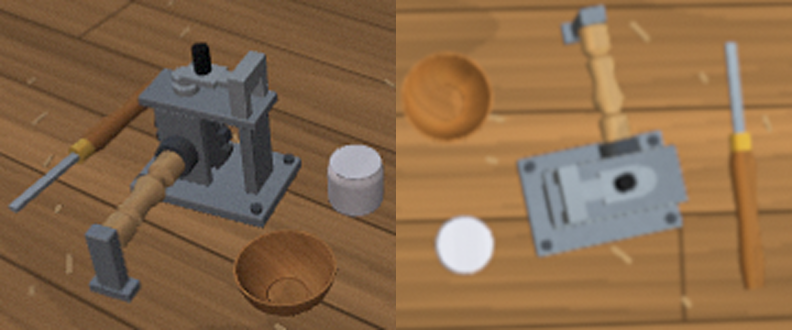

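The knob stays down: its top is at about 0.198 m, which matches 18 mm pressed. It has slid about 26 mm, the tongue is under the gate bar at (565,195), and the tin, bowl and gouge are where they were. I'm handing in.

```bash
python3 -c "
from cell import arm
print(arm.sign_off())"
```

```text
the job is handed in; nothing more can be done
None
```

The indexing head is locked: I pressed the plunger to its stop, slid the keeper home under the gate bar until it stopped, then let go, so the gate alone holds the plunger (knob top measured at about 198 mm, matching 18 mm pressed); the gouge, tin and bowl look undisturbed, and the job was handed in at about 10 s.

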